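Back off the captive nut of the pistachio mill with its ratchet

ROBOT

A 7-joint arm with a two-finger parallel gripper is mounted at the origin on the work surface. World frame = base frame: x ahead of the robot, y to its left, z up, the work surface at z = 0. Lengths are in m, angles in rad, forces in N, time in s.
With the tool pointing down it reaches from about 0.35 to 0.9 m from the base axis. Payload 8.1 kg.
Tool frame: the origin (TCP) lies on the centre line of the jaws, within the pads' length; the fingertips stand 17 mm ahead of it and the grasp point (between the pads) lies 2 mm behind it; z points along the fingers, y is the direction in which the jaws open and shut (so a half turn about z gives the same grasp; the last joint's range is limited). The gripper opens to 92 mm and grips with 3 to 60 N. Pads are 19 mm wide; open, the fingers measure 130 mm over their backs; the gripper's body (75 mm by 190 mm) begins 47 mm behind the grasp point.
Start: joints at [-1.29, 0.434, 0.025, 1.573, -0.012, 1.134, -0.075], TCP at [0.234, 0.58, 0.244] pointing down, gripper open.
Joint ranges: [-2.62, 2.62], [-0.44, 2.09], [-1.27, 1.32], [0.08, 2.57], [-1.32, 4.46], [0.12, 2], [-2.74, 2.74]. Speed limits (rad/s): [2.22, 2.22, 3.01, 3.01, 3.14, 3.14, 3.14].

INTERFACE

Orientations are given as a rotation vector (axis times angle).
In Python, from cell import arm gives the robot as it stands.
- The arm moves only by the shell command python3 -m creep 'ROWS' [FORCE]. ROWS is JSON, a list that holds one entry, the list of rows, each a list of 7 numbers: the shift along the world's x, y, z in cm, then the turn, a rotation vector about the world's x, y, z in degrees, then the opening, from -1 (shut) to 1 (fully open), so that 0 is half open. In form: [[[tx, ty, tz, ax, ay, az, jaw], ...]]. A call has 1 to 5 rows; each row is the pose to reach, as a shift and turn from the pose commanded when the call began; what a row does not reach only later rows make up. A row lasts 1/10 s, in which the tool goes at most 50 mm and 8.59 degrees, less where a joint would pass 70% of its speed; a pose out of reach is approached as far as the arm can. A call with a gripper value outside its range is refused whole. The fingers move at their own pace and stop on an object; FORCE is the grip in N (left out, the last holds). Time passes only in rows, so rows that repeat a pose let the fingers close. It gives the time, the measured TCP pose, the force and the opening at its end, in the units of the state.
- arm.observe(): the state, without advancing time (a new reading comes with each control period).
- arm.get_image(name): name is "scene" or "top"; returns the picture (384x512x3 uint8, red, green, blue); there is no depth.
- arm.camera_model(name): a dict with "vfov" (degrees; the focal length in pixels is half the picture's height over the tangent of half this angle, whatever the lens; pixels are square), "cx", "cy" (the principal point, pixels), "k1" (the pictures are not rectified: a ray, as slopes to the right and down, at radius r is drawn at 1 + k1 r^2 times it, then the intrinsics apply), "cam_to_world" (4x4, takes a point from camera to world coordinates). Camera axes: x right, y down, z forward; pixel columns grow to the right and rows downward; lengths in m; the calibration is good to about 2 mm. A picture is of the moment at which its call begins. camera_model takes no time and is no camera call.
- arm.sign_off(): hands the job in, once; it reports no verdict.
The state is a dict: "clock": time; "joints": joint angles; "dq": joint speeds; "joint_efforts": joint torques, N m; "position": TCP position; "ee_rot": TCP orientation; "force": force on the tool from outside, world axes, zero at the start; "ft_torque": the same for the moment, N m; "width": opening from 0.0 (shut) to 1.0 (fully open).
Only numpy, scipy, OpenCV 4.12 (cv2) and the standard library are available. Lean on these libraries where they do the work, as an engineer would, in place of code of your own. Each camera call takes 0.05 s, during which the arm holds its last target.

TASK

Open up the pistachio mill: the ratchet wrench on its centre nut is set to tighten, so first flip the ratchet's thumb lever right over to the loosening side. Then swing the wrench handle, with as many strokes as it takes, to turn the nut counter-clockwise (seen from above) until its lug meets the stop pin, and lean on the middle of the grip against the pin for a moment with about 15 N, never over 18 N. Leave the wrench with its lever on the loosening side, the lug at the pin, and the bowl, jar and spare disc where they stand.

Things in the scene. Friction and masses are not known exactly. Their poses are not given: they have to be found in the camera images.
- mill: Bench-top nut mill, fixed to the counter: a round stainless housing 190 mm across with a flat cover (top at z = 120 mm) and a white motor box 95 mm high on its +x side. Origin: on the counter, on the nut's vertical axis; its z is up. The wrench handle points to its -x when joint ratchet reads 0. Two fixed steel posts (12 mm thick, 32 mm high) stand on the cover 83 mm from the axis, one each side of the handle; they bound the handle's swing.
- nut_axis (a point): Point on the vertical axis of the centre nut and wrench, 160 mm above the counter (about the top of the hex nut, 36 mm across flats, which shows in the middle of the wrench's ring head). Does not turn. The nut turns stiffly, about 0.8 Nm, so that running it takes 7 to 8 N at the middle of the grip; loosening is counter-clockwise seen from above.
- ratchet (a joint): Angle of the wrench handle about the nut axis, rad: 0 = handle along the mill's -x, positive = counter-clockwise from above; free between -0.75 and +0.75, where it meets the posts. It drags lightly, 0.3 Nm. It drives the nut only in the direction its thumb lever leans to, after taking up a play of up to 0.31 rad (20 teeth), and clicks back freely the other way without turning the nut.
- handle_grip (a point): Centre of the wrench's handle grip, 145 mm from the nut axis and 144 mm above the counter. The handle is a black round bar, 26 mm thick, level and pointing out from the nut; it can be held from 105 to 180 mm from the axis and hangs free beyond the housing (nothing below it for 100 mm beyond 125 mm from the axis).
- lever (a joint): Angle of the thumb lever relative to the handle, rad: -0.45 = fully over to the tightening (clockwise) side, +0.45 = fully over to the loosening side, i.e. leaning to the counter-clockwise side of the handle seen from above. Past +0.35 it has changed over. Stays where it is left; takes about 0.06 Nm (2 N at its tip).
- lever_tip (a point): Middle of the outer part of the thumb lever, 30 mm from its pivot, 166 mm above the counter. The lever is a dark upright paddle on top of the wrench's neck, 34 mm long, 8 mm thick, top at 178 mm and underside at 154 mm (neck top 152 mm); its pivot lies on the handle's centre line 52 mm from the nut axis and it points outward along the handle.
- lug_mid (a point): Centre of the dark steel lug that sticks out of the nut's flange below the wrench head, 10 mm wide and 9 mm high, this point 50 mm from the nut axis, 125 mm above the counter. It turns with the nut and starts 0.85 to 1.6 rad clockwise of the pin.
- pin_mid (a point): Stop pin, upright on the cover, 8 mm thick and 13 mm high, 50 mm from the nut axis, this point 125 mm above the counter. When the lug bears on the pin their centres are 9 mm apart (0.18 rad about the nut axis). The stop is rigid.
- nut: The centre nut with its flange and lug (origin on the nut axis at the cover's top, x toward the lug).
- pawl_loose: The loosening pawl, hidden inside the wrench's ring head, 28 mm from the nut axis; it carries the handle's push to the nut.
- stop_pin: The stop pin as a body (origin on the nut axis at the cover's top). It does not move.
- bowl: Bystander: steel bowl, 170 mm across, 65 mm high. Origin under its centre.
- jar: Bystander: closed amber jar, 72 mm across, 120 mm high. Origin under its centre.
- mill_disc: Bystander: spare flat grinding disc with a hole, 110 mm across, 12 mm high. Origin under its centre.

How it is judged:
On the way, in this order (a step that is already met when the one before it is completed fails the run):
1. the thumb lever is flipped to the loosening side (value of joint lever above 0.33 rad), for 0.1 s.
2. the nut's lug is at the stop pin and the wrench is leaned on (over 58 N between the ratchet's pawl and the nut, which is about 13 N at the middle of the grip) (contact force between nut and stop_pin above 5 N and contact force between pawl_loose and nut above 58 N), for 0.2 s.
At the end, for the whole second after the job is handed in: The nut's lug stands at the stop pin (centres within 13 mm, so a gap under 4 mm), the thumb lever is over on the loosening side (above 0.33 rad), the wrench is still and let go, the bystanders stand where they were (horizontal distance between lug_mid and pin_mid below 0.013 m and value of joint lever above 0.33 rad and velocity of joint ratchet between -0.05 and 0.05 rad/s); the robot touches nothing.
It fails at once if the lug is rammed into the stop pin (over 52 N there, which takes over 18 N at the middle of the grip) (contact force between nut and stop_pin above 52 N).
It fails at once if the bowl is shifted by over 30 mm (distance of bowl from where it was at the start of the episode above 0.03 m).
It fails at once if the jar is shifted by over 30 mm (distance of jar from where it was at the start of the episode above 0.03 m).
It fails at once if the spare disc is shifted by over 30 mm (distance of mill_disc from where it was at the start of the episode above 0.03 m).
It also fails if it takes over 72 s, if anything falls off the work surface, if the arm or the gripper's body presses on something with over 40 N, if the wrist force passes 120 N, or if a joint passes its speed limit or range.

## Working session

There is one attempt and no reset: what is moved stays moved. The work goes in short steps, Python scripts to look and compute and a shell command to move; the robot and the scene stay as the last step left them, time stands still between calls to the robot, and variables do not carry over. Pictures are saved under pics/ and viewed, and the job is handed in when it is done.

```bash
ls; mkdir -p pics; python3 - <<'E'
from cell import arm
import cv2
s=arm.observe(); print({k:s[k] for k in('clock','position','ee_rot','force','width')})
for n in('scene','top'):
    cv2.imwrite(f'pics/{n}0.png',cv2.cvtColor(arm.get_image(n),cv2.COLOR_RGB2BGR)); print(arm.camera_model(n))
E
```

```text
pics
{'clock': 0.0, 'position': array([0.23390352, 0.57905942, 0.2429318 ]), 'ee_rot': array([-5.99284288e-01, -3.08374146e+00,  2.49342606e-03]), 'force': array([ 0.18098669, -0.15835681, -0.02934549]), 'width': 0.9992302174187855}
{'vfov': 51.97684585529869, 'cx': 258.17178018818873, 'cy': 194.75441410253185, 'k1': -0.061771259851265053, 'cam_to_world': array([[-0.15673422,  0.77480559, -0.6124628 ,  1.21146445],
       [ 0.98758398,  0.11629805, -0.10560612,  0.11604072],
       [-0.01059598, -0.62141054, -0.78341347,  0.94680815],
       [ 0.        ,  0.        ,  0.        ,  1.        ]])}
{'vfov': 56.01794283435185, 'cx': 258.4974166836262, 'cy': 194.04439559124228, 'k1': -0.10256692674074658, 'cam_to_world': array([[ 0.00402532, -0.98815442,  0.15341002,  0.44366082],
       [-0.99931874, -0.00960306, -0.03563477,  0.03570312],
       [ 0.03668587, -0.15316207, -0.98751989,  1.02368517],
       [ 0.        ,  0.        ,  0.        ,  1.        ]])}
```

View pics/scene0.png

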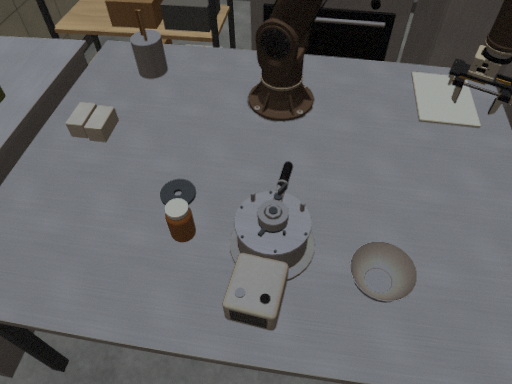

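View pics/top0.png

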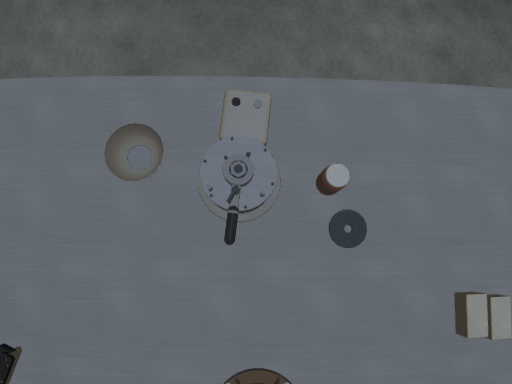

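The mill is near top-image (238,170), with the handle pointing to the robot and ending at about (230,240). Bowl at (134,152), jar at (335,178), disc at (348,229). I'll zoom in on the mill.

```bash
cat > h.py <<'E'
import numpy as np,cv2
from cell import arm
def K(m):
    f=192/np.tan(np.radians(m['vfov']/2)); return f
def ray(n,u,v):
    m=arm.camera_model(n);f=K(m);d=np.array([(u-m['cx'])/f,(v-m['cy'])/f]);x=d.copy()
    for _ in range(20): x=d/(1+m['k1']*(x@x))
    T=m['cam_to_world'];return T[:3,3],T[:3,:3]@np.r_[x,1]
def onz(n,u,v,z):
    o,d=ray(n,u,v);return o+d*(z-o[2])/d[2]
def proj(n,p):
    m=arm.camera_model(n);f=K(m);T=m['cam_to_world'];c=T[:3,:3].T@(np.asarray(p)-T[:3,3]);x=c[:2]/c[2];x=x*(1+m['k1']*(x@x));return x*f+[m['cx'],m['cy']]
def crop(img,x0,y0,x1,y1,s,name):
    cv2.imwrite('pics/'+name,cv2.resize(img[y0:y1,x0:x1],None,fx=s,fy=s,interpolation=cv2.INTER_CUBIC))
E
python3 - <<'E'
from h import *
t=cv2.imread('pics/top0.png');s=cv2.imread('pics/scene0.png')
crop(t,190,125,290,250,4.8,'tz.png')
crop(s,225,155,325,255,6,'sz.png')
E
```

```text
(no output)
```

View pics/tz.png

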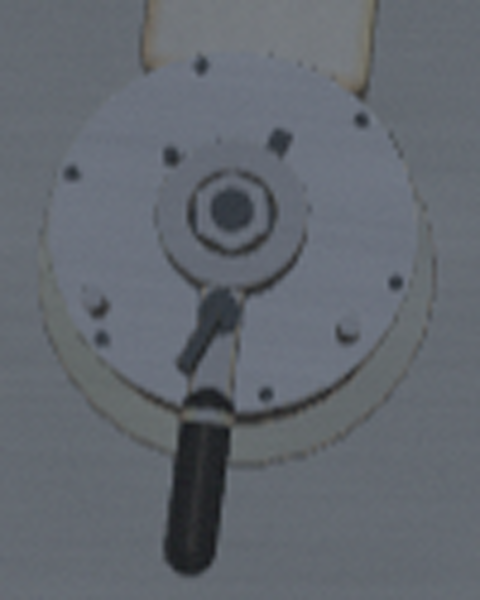

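View pics/sz.png

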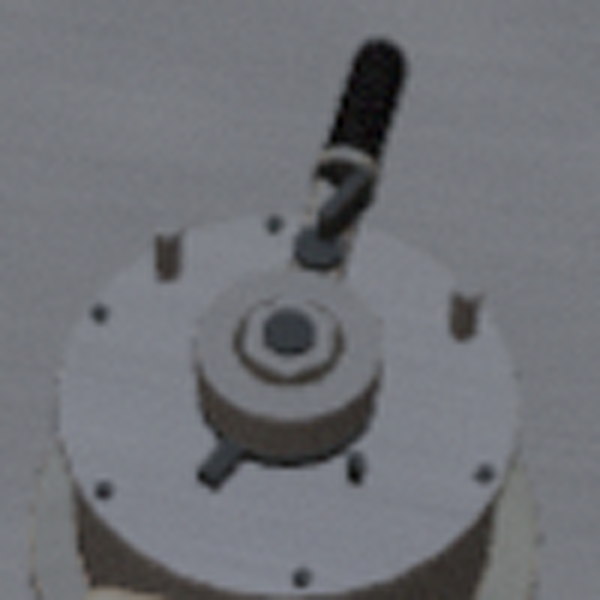

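The top crop shows the nut at zoom (232,210), the lever leaning to +y (tightening), lug at (280,140), pin at (172,156), posts at (95,303) and (348,330), and the handle end at (190,560). The scene view agrees. Next I compute positions.

```bash
python3 - <<'E'
from h import *
def T(u,v,z): return onz('top',190+(u+.5)/4.8-.5,125+(v+.5)/4.8-.5,z)
def S(u,v,z): return onz('scene',225+(u+.5)/6-.5,155+(v+.5)/6-.5,z)
def meet(a,b):
    (o1,d1),(o2,d2)=a,b; A=np.c_[d1,-d2]; t=np.linalg.lstsq(A,o2-o1,rcond=None)[0]; p,q=o1+d1*t[0],o2+d2*t[1]; return (p+q)/2,np.linalg.norm(p-q)
n=T(232,210,.160);n2=S(290,330,.160);print('nut',n,n2)
print('cover centre', T(232,233,.12))
for nm,t,s,z in [('lug',(280,140),(213,473),.129),('pin',(172,155),(356,460),.131),('postL',(97,292),(463,297),.152),('postR',(348,322),(168,238),.152),('gripend',(190,560),(382,45),.144),('gripstart',(209,405),(352,150),.15),('ltip',(185,364),(360,180),.178),('lpiv',(222,308),(318,245),.178)]:
    a,b=T(*t,z),S(*s,z);c=(n+n2)/2
    m=(a+b)/2-c
    print(nm,a.round(4),b.round(4),'r',np.hypot(*m[:2]).round(4),'ang',np.arctan2(m[1],m[0]).round(3))
# dark black mask handle centroid in top
img=cv2.imread('pics/top0.png');m=(img.max(2)<50).astype(np.uint8);m[:, :200]=0;m[:,280:]=0;m[:190]=0;m[260:]=0
ys,xs=np.nonzero(m);print(len(xs),xs.mean(),ys.mean());v=cv2.fitLine(np.c_[xs,ys].astype(np.float32),cv2.DIST_L2,0,.01,.01).ravel();
p=onz('top',v[2],v[3],.146);q=onz('top',v[2]+20*v[0],v[3]+20*v[1],.146);d=q-p;print(p,np.arctan2(d[1],d[0]))
for nm,u,v,z in[('bowl',134,152,.065),('jar',337,176,.12),('disc',348,229,.012)]: print(nm,onz('top',u,v,z))
E
```

```text
nut [0.64095614 0.05513323 0.16      ] [0.63720064 0.05341636 0.16      ]
cover centre [0.63755849 0.05586398 0.12      ]
lug [0.6865 0.0308 0.129 ] [0.6913 0.0295 0.129 ] r 0.0554 ang -0.451
pin [0.6771 0.0879 0.131 ] [0.6776 0.0868 0.131 ] r 0.0506 ang 0.713
postL [0.5992 0.1235 0.152 ] [0.6035 0.1225 0.152 ] r 0.0784 ang 2.073
postR [ 0.585  -0.0046  0.152 ] [ 0.5906 -0.0056  0.152 ] r 0.0784 ang -2.283
gripend [0.4641 0.0744 0.144 ] [0.4567 0.0724 0.144 ] r 0.1797 ang 3.035
gripstart [0.5421 0.0657 0.15  ] [0.5277 0.0666 0.15  ] r 0.1049 ang 3.028
ltip [0.5591 0.0768 0.178 ] [0.5679 0.0736 0.178 ] r 0.0785 ang 2.871
lpiv [0.5872 0.059  0.178 ] [0.6053 0.0605 0.178 ] r 0.0432 ang 3.015
328 231.54573170731706 224.9451219512195
[0.5034954  0.06916664 0.146     ] -0.20587368676114876
bowl [0.70594386 0.34319702 0.065     ]
jar [ 0.63330905 -0.20013228  0.12      ]
disc [ 0.50274641 -0.25579367  0.012     ]
```

Nut axis ≈ (0.639, 0.0545). The handle's world angle is ≈ 3.03 and the posts' mid-angle is 3.037, so the ratchet reads about 0. The lug lies ≈ 1.16 rad from the pin, so about 0.98 rad to turn. Radii match the given 50, 83, 52 and 180 mm to within 5 mm. Transit comes next, turning the jaws' y toward the handle's tangent (+15.5°).

```bash
python3 -m creep '[[[2.6,-4.2,0,0,0,3,0],[5.2,-8.4,0,0,0,6,0],[7.8,-12.6,0,0,0,9,0],[10.4,-16.8,0,0,0,12,0],[13,-21,0,0,0,15.5,0]]]' 20
python3 -m creep '[[[2.6,-4.2,0,0,0,0,0],[5.2,-8.4,0,0,0,0,0],[7.8,-12.6,0,0,0,0,0],[10.4,-16.8,0,0,0,0,0],[13,-21,0,0,0,0,0]]]'
```

```text
clock: 0.6
position: [0.3647, 0.3675, 0.2435]
ee_rot: [-0.174, -3.137, 0.0]
force: [0.0, 0.3, -0.7]
width: 0.614
clock: 1.1
position: [0.4946, 0.1576, 0.2437]
ee_rot: [-0.178, -3.136, -0.0]
force: [0.2, 0.4, -0.6]
width: 0.498
```

```bash
python3 -m creep '[[[3,-4.5,0,0,0,0,0],[6.1,-9,0,0,0,0,0],[6.1,-9,-2,0,0,0,0],[6.1,-9,-3,0,0,0,0],[6.1,-9,-3,0,0,0,0]]]'
python3 -m creep '[[[0,0,-1.2,0,0,0,0],[0,0,-2.4,0,0,0,0],[0,0,-3.4,0,0,0,0],[0,0,-3.4,0,0,0,0]]]'
python3 - <<'E'
from h import *
for n,b in(('top',(190,125,290,250)),('scene',(225,130,325,230))):
    i=cv2.cvtColor(arm.get_image(n),cv2.COLOR_RGB2BGR); crop(i,*b,4.8,n+'1.png')
E
```

```text
clock: 1.6
position: [0.5533, 0.0703, 0.2119]
ee_rot: [-0.177, -3.133, 0.001]
force: [-0.5, 0.7, 0.3]
width: 0.5
clock: 2.0
position: [0.5539, 0.07, 0.1781]
ee_rot: [-0.176, -3.134, 0.001]
force: [-0.4, -0.4, 0.1]
width: 0.502
```

View pics/scene1.png

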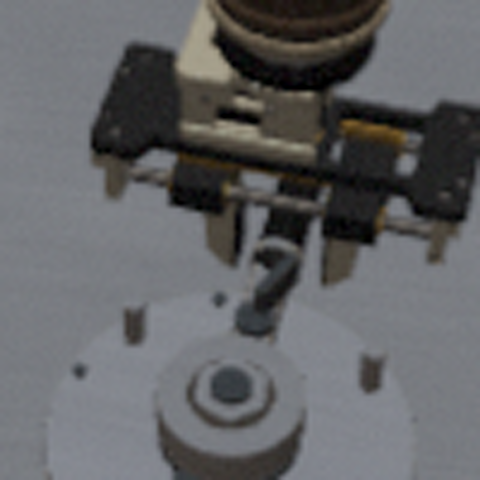

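View pics/top1.png

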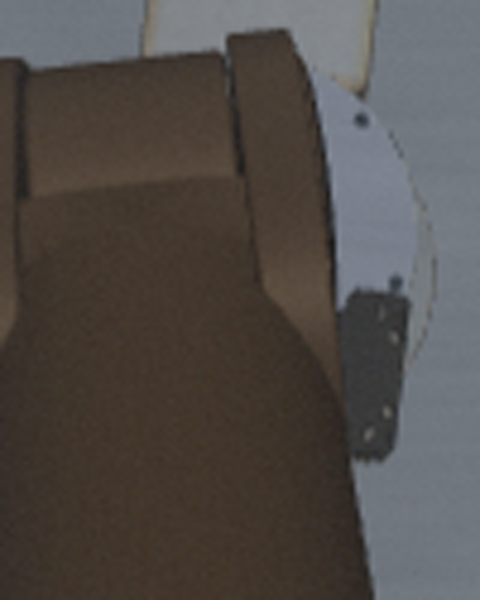

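The scene view shows the jaws straddling the lever, the +y fingertip at (340,280) and the lever at (285,265). The arm hides the mill in the top view. Now I push toward -y.

```bash
python3 -m creep '[[[0,-0.6,0,0,0,0,0],[0,-1.2,0,0,0,0,0],[0,-1.6,0,0,0,0,0],[0,-2,0,0,0,0,0]]]'
python3 -m creep '[[[0,-0.4,0,0,0,0,0],[0,-0.8,0,0,0,0,0],[0,-1.2,0,0,0,0,0]]]'
python3 -m creep '[[[0,-0.2,0,0,0,0,0],[0,-0.4,0,0,0,0,0],[0,-0.6,0,0,0,0,0],[0,-0.6,0,0,0,0,0]]]'
python3 - <<'E'
from h import *
for n,b in(('scene',(225,130,325,230)),):
    i=cv2.cvtColor(arm.get_image(n),cv2.COLOR_RGB2BGR); crop(i,*b,4.8,n+'2.png')
E
```

```text
clock: 2.5
position: [0.5549, 0.0493, 0.1799]
ee_rot: [-0.178, -3.136, -0.001]
force: [-0.7, 0.8, 0.9]
width: 0.498
clock: 2.8
position: [0.5547, 0.0375, 0.1797]
ee_rot: [-0.177, -3.136, -0.0]
force: [-2.8, 2.4, 0.4]
width: 0.499
clock: 3.2
position: [0.555, 0.0315, 0.1797]
ee_rot: [-0.178, -3.136, -0.0]
force: [-1.7, 3.5, 0.7]
width: 0.499
```

View pics/scene2.png

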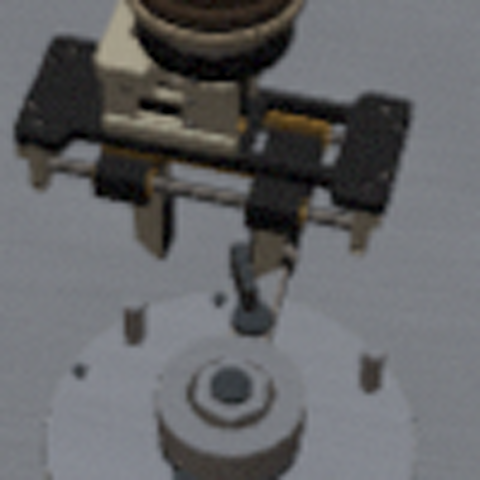

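The lever now leans to the -y side, with its tip at (242,250). I push a bit more until it's on its stop.

```bash
python3 -m creep '[[[0,-0.2,0,0,0,0,0],[0,-0.4,0,0,0,0,0]]]'
python3 -m creep '[[[0,-0.2,0,0,0,0,0],[0,-0.4,0,0,0,0,0],[0,-0.4,0,0,0,0,0]]]'
python3 - <<'E'
from h import *
for n,b in(('scene',(225,130,325,230)),):
    i=cv2.cvtColor(arm.get_image(n),cv2.COLOR_RGB2BGR); crop(i,*b,4.8,n+'3.png')
E
```

```text
clock: 3.45
position: [0.555, 0.0278, 0.1797]
ee_rot: [-0.177, -3.137, -0.0]
force: [-1.9, 3.4, -0.3]
width: 0.502
clock: 3.75
position: [0.5553, 0.0229, 0.1798]
ee_rot: [0.179, 3.136, -0.0]
force: [-0.5, 2.9, 0.0]
width: 0.499
```

View pics/scene3.png

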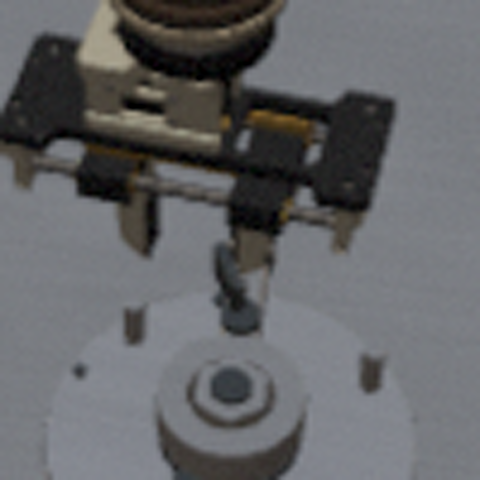

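The handle itself has now begun to turn, which means the lever is on its stop. I back off, rise and step aside to +y for a clear look.

```bash
python3 -m creep '[[[0,1,0,0,0,0,0],[0,1.2,3,0,0,0,0],[0,1.2,6,0,0,0,0],[-3,5,6,0,0,0,0],[-6,9,6,0,0,0,0]]]'
python3 -m creep '[[[-3,4,0,0,0,0,0],[-6,8,0,0,0,0,0],[-9,12,0,0,0,0,0],[-9,16,0,0,0,0,0],[-9,16,0,0,0,0,0]]]'
python3 - <<'E'
from h import *
for n,b in(('top',(190,125,290,250)),('scene',(225,150,325,250))):
    i=cv2.cvtColor(arm.get_image(n),cv2.COLOR_RGB2BGR); cv2.imwrite(f'pics/{n}4f.png',i);crop(i,*b,4.8,n+'4.png')
E
```

```text
clock: 4.3
position: [0.4959, 0.1133, 0.2409]
ee_rot: [0.184, 3.133, 0.0]
force: [0.7, 1.4, 0.6]
width: 0.502
clock: 4.8
position: [0.4037, 0.2796, 0.2402]
ee_rot: [0.166, 3.136, 0.005]
force: [-0.4, -0.3, 0.4]
width: 0.496
```

View pics/top4.png

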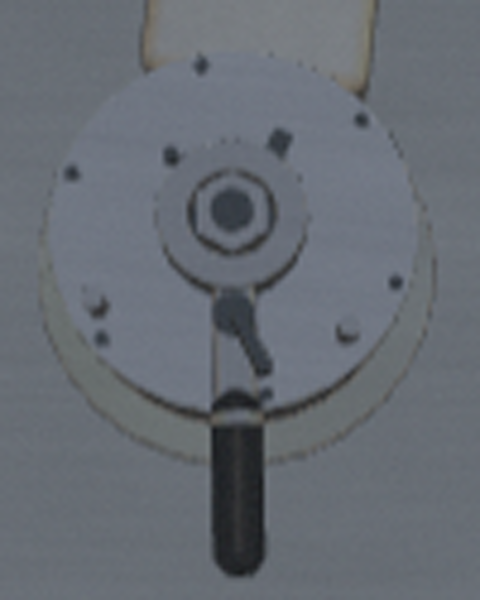

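View pics/scene4.png

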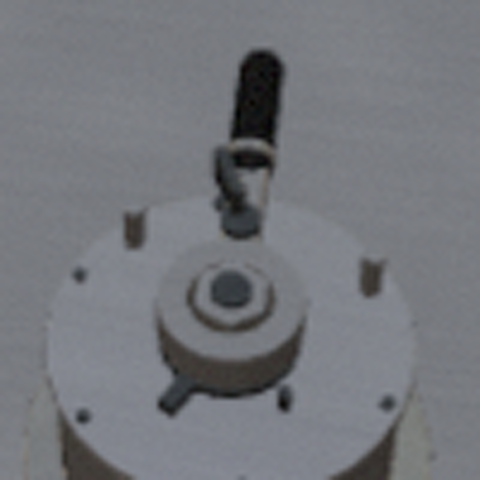

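Top crop: lever pivot (232,312), tip (264,368), now leaning to -y; handle end (238,565). Lug and pin are unchanged.

```bash
python3 - <<'E'
from h import *
def T(u,v,z): return onz('top',190+(u+.5)/4.8-.5,125+(v+.5)/4.8-.5,z)
def S(u,v,z): return onz('scene',225+(u+.5)/4.8-.5,150+(v+.5)/4.8-.5,z)
c=np.array([.639,.0545])
for a in (T(238,562,.144),S(263,55,.150),T(238,430,.15)):
    d=a[:2]-c;print(a.round(4),np.hypot(*d),np.arctan2(d[1],d[0])%6.283)
a=T(232,312,.178);b=T(264,368,.178);d=(b-a);w=np.arctan2(d[1],d[0])%6.283;print('lever dir',w)
c=np.array([.639,.0545])
for wa in (3.15,3.15-.65,3.15-.75):
    print(wa,c+.145*np.array([np.cos(wa),np.sin(wa)]))
E
```

```text
[0.4633 0.0502 0.144 ] 0.17579294873242163 3.1657421292100456
[0.4621 0.0481 0.15  ] 0.1769656807958147 3.1775623435651945
[0.5295 0.0509 0.15  ] 0.10959409067320129 3.1745727007611273
lever dir 3.666337833001667
3.15 [0.49400512 0.05328095]
2.5 [0.52283418 0.14127846]
2.4 [0.53207791 0.15244216]
```

Lever relative to handle ≈ +0.49, so it's over on the loosening side. Handle at world angle 3.172 (ratchet ≈ +0.135). I go back over the grip and turn +8°.

```bash
python3 -m creep '[[[1.8,-4.6,0,0,0,2,0],[3.6,-9.2,0,0,0,4,0],[5.4,-13.8,0,0,0,6,0],[7.1,-18.4,0,0,0,8,0],[8.7,-22.9,0,0,0,8,0]]]'
python3 -m creep '[[[0,0,-3,0,0,0,0],[0,0,-6,0,0,0,0],[0,0,-6,0,0,0,0]]]'
python3 - <<'E'
from h import *
s=arm.observe();print(s['position'],s['ee_rot'],s['force'],s['clock'])
for n,b in(('scene',(225,130,325,230)),):
    i=cv2.cvtColor(arm.get_image(n),cv2.COLOR_RGB2BGR); crop(i,*b,4.8,n+'5.png')
E
```

```text
clock: 5.4
position: [0.4925, 0.0405, 0.24]
ee_rot: [-0.038, 3.141, -0.001]
force: [0.7, 0.8, 0.1]
width: 0.503
clock: 5.7
position: [0.4897, 0.042, 0.1769]
ee_rot: [0.036, -3.136, 0.003]
force: [-0.1, 0.2, 0.1]
width: 0.5
[0.48970105 0.04200007 0.1769277 ] [ 0.03561627 -3.13554264  0.003219  ] [-0.11992719  0.23946121  0.10293347] 5.7
```

View pics/scene5.png

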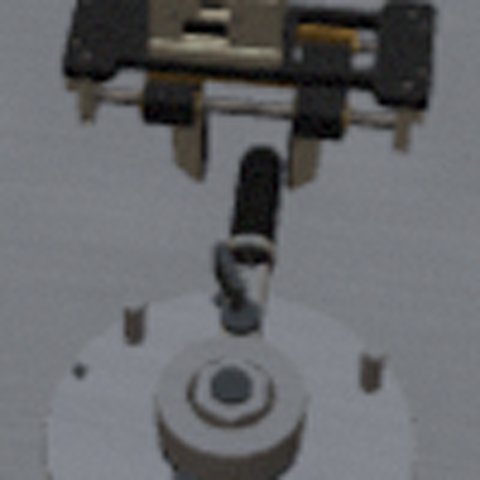

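Jaws sit above the handle, which lies nearer the +y finger. I shift +0.8 cm and descend.

```bash
python3 -m creep '[[[0,0.8,0,0,0,0,0],[0,0.8,-1.6,0,0,0,0],[0,0.8,-3.2,0,0,0,0],[0,0.8,-3.2,0,0,0,0]]]'
python3 - <<'E'
import numpy as np
# plan: TCP radius .148, handle world angle phi; free back-swing, then steps
c=np.array([.639,.0545]);
for ph in (3.17,3.02,2.87,2.72,2.57,2.42,2.35,2.30):
    print(ph,(c+.148*np.array([np.cos(ph),np.sin(ph)])).round(4),np.degrees(ph-3.164).round(1))
E
```

```text
clock: 6.15
position: [0.4919, 0.0532, 0.1478]
ee_rot: [0.043, -3.141, -0.0]
force: [-0.7, 0.1, 0.9]
width: 0.502
3.17 [0.4911 0.0503] 0.3
3.02 [0.4921 0.0725] -8.3
2.87 [0.4964 0.0942] -16.8
2.72 [0.504  0.1151] -25.4
2.57 [0.5145 0.1346] -34.0
2.42 [0.5279 0.1523] -42.6
2.35 [0.535  0.1598] -46.6
2.3 [0.5404 0.1649] -49.5
```

```bash
python3 - <<'E'
import numpy as np
c=np.array([.639,.0545]);p0=np.array([.4919,.0532])
for ph in (3.08,2.99,2.90,2.81,2.72,2.63,2.54,2.45,2.36,2.29):
    print(ph,(100*(c+.147*np.array([np.cos(ph),np.sin(ph)])-p0)).round(2),np.degrees(ph-3.169).round(1))
E
```

```text
3.08 [0.04 1.03] -5.1
2.99 [0.18 2.35] -10.3
2.9 [0.44 3.65] -15.4
2.81 [0.81 4.92] -20.6
2.72 [1.3  6.15] -25.7
2.63 [1.89 7.33] -30.9
2.54 [2.59 8.45] -36.0
2.45 [3.39 9.51] -41.2
2.36 [ 4.28 10.48] -46.4
2.29 [ 5.03 11.19] -50.4
```

```bash
python3 -m creep '[[[0,1,-0.3,0,0,-5,0],[0.2,2.4,-0.3,0,0,-10.3,0],[0.4,3.7,-0.3,0,0,-15.4,0],[0.8,4.9,-0.3,0,0,-20.6,0],[1.3,6.2,-0.3,0,0,-25.7,0]]]'
python3 -m creep '[[[0.6,1.2,0,0,0,-5.2,0],[1.3,2.3,0,0,0,-10.3,0],[2.1,3.3,0,0,0,-15.5,0],[3,4.3,0,0,0,-20.7,0]]]'
python3 -m creep '[[[0.4,0.4,0,0,0,-2,0],[0.8,0.7,0,0,0,-4,0],[0.8,0.7,0,0,0,-4,0]]]'
python3 - <<'E'
from h import *
for n,b in(('scene',(225,130,345,250)),('top',(190,125,290,250))):
    i=cv2.cvtColor(arm.get_image(n),cv2.COLOR_RGB2BGR); crop(i,*b,4.8,n+'6.png')
E
```

```text
clock: 6.65
position: [0.5053, 0.1149, 0.1464]
ee_rot: [0.664, 3.07, 0.0]
force: [0.3, -2.7, -0.3]
width: 0.5
clock: 7.05
position: [0.535, 0.1583, 0.1463]
ee_rot: [-1.204, -2.901, -0.0]
force: [-2.4, -2.1, -0.1]
width: 0.502
clock: 7.35
position: [0.5437, 0.1659, 0.1462]
ee_rot: [1.299, 2.86, 0.002]
force: [0.3, -0.2, 0.4]
width: 0.505
```

View pics/scene6.png

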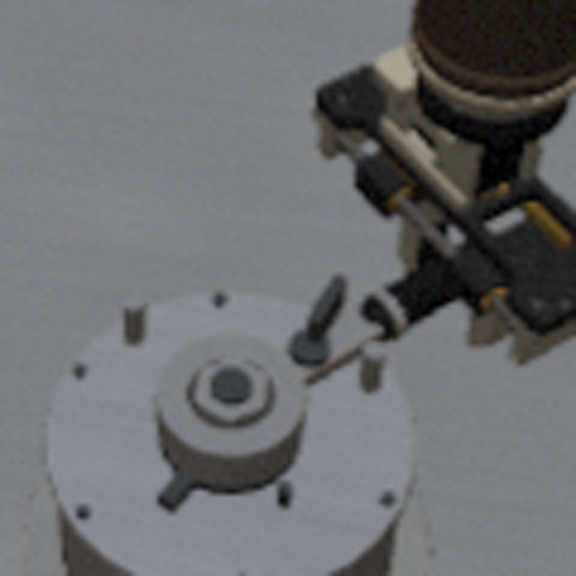

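Handle swung back almost to the +y post; lug still at the same place, lever still over. Now the driving stroke; plan positions.

```bash
cat > plan.py <<'E'
import numpy as np,sys
from cell import arm
from scipy.spatial.transform import Rotation as R
s=arm.observe();p=s['position'];c=np.array([.639,.0545])
y=R.from_rotvec(s['ee_rot']).as_matrix()[:,1]; yaw=(np.arctan2(y[1],y[0])+np.pi/2)
d=p[:2]-c;ph0=np.arctan2(d[1],d[0])%6.2832; yaw=ph0+((yaw-ph0+np.pi/2)%np.pi-np.pi/2)
t=np.array([np.sin(ph0),-np.cos(ph0)])
print('clock',s['clock'],'phi',ph0.round(3),'r',np.hypot(*d).round(4),'yawphi',yaw.round(3),'z',p[2].round(4),'Ftan',(s['force'][:2]@t).round(2),'F',s['force'].round(1))
st=float(sys.argv[1]);n=int(sys.argv[2])
for i in range(1,n+1):
    ph=ph0+st*i; print(ph.round(3),(100*(c+.147*np.array([np.cos(ph),np.sin(ph)])-p[:2])).round(2),np.degrees(ph-yaw).round(1))
E
python3 plan.py .09 10
```

```text
clock 7.45 phi 2.283 r 0.146 yawphi 2.29 z 0.146 Ftan 0.22 F [-0.3  0.6 -0. ]
2.373 [-1.02 -0.83] 4.8
2.463 [-1.9  -1.83] 9.9
2.553 [-2.68 -2.89] 15.1
2.643 [-3.37 -4.02] 20.2
2.733 [-3.95 -5.21] 25.4
2.823 [-4.42 -6.45] 30.5
2.913 [-4.78 -7.72] 35.7
3.003 [-5.02 -9.02] 40.9
3.093 [ -5.14 -10.34] 46.0
3.183 [ -5.15 -11.66] 51.2
```

```bash
python3 -m creep '[[[-1,-0.8,0,0,0,4.8,0],[-1.9,-1.8,0,0,0,9.9,0],[-2.7,-2.9,0,0,0,15,0],[-3.4,-4,0,0,0,20,0],[-3.9,-5.2,0,0,0,25,0]]]'
python3 plan.py .06 7
```

```text
clock: 7.95
position: [0.5043, 0.1134, 0.1457]
ee_rot: [0.642, 3.074, 0.004]
force: [1.7, 7.5, -3.0]
width: 0.501
clock 7.95 phi 2.729 r 0.147 yawphi 2.73 z 0.1457 Ftan 7.51 F [ 1.7  7.5 -3. ]
2.789 [-0.33 -0.82] 3.4
2.849 [-0.6  -1.66] 6.8
2.909 [-0.83 -2.51] 10.3
2.969 [-1.01 -3.37] 13.7
3.029 [-1.14 -4.24] 17.1
3.089 [-1.21 -5.12] 20.6
3.149 [-1.23 -6.01] 24.0
```

```bash
python3 -m creep '[[[-0.3,-0.8,0,0,0,3.4,0],[-0.6,-1.6,0,0,0,6.8,0],[-0.8,-2.5,0,0,0,10.3,0],[-1,-3.4,0,0,0,13.7,0],[-1.1,-4.2,0,0,0,17,0]]]'
python3 plan.py .04 7
python3 - <<'E'
from h import *
for n,b in(('scene',(225,130,325,230)),):
    i=cv2.cvtColor(arm.get_image(n),cv2.COLOR_RGB2BGR); crop(i,*b,5.8,n+'7.png')
E
```

```text
clock: 8.45
position: [0.4933, 0.0723, 0.1456]
ee_rot: [0.181, 3.135, 0.004]
force: [-0.1, 6.9, -0.8]
width: 0.498
clock 8.45 phi 3.02 r 0.1468 yawphi 3.026 z 0.1456 Ftan 6.81 F [-0.1  6.9 -0.8]
3.06 [-0.08 -0.58] 2.0
3.1 [-0.11 -1.17] 4.2
3.14 [-0.13 -1.76] 6.5
3.18 [-0.11 -2.35] 8.8
3.22 [-0.08 -2.93] 11.1
3.26 [-0.02 -3.52] 13.4
3.3 [ 0.06 -4.1 ] 15.7
```

View pics/scene7.png

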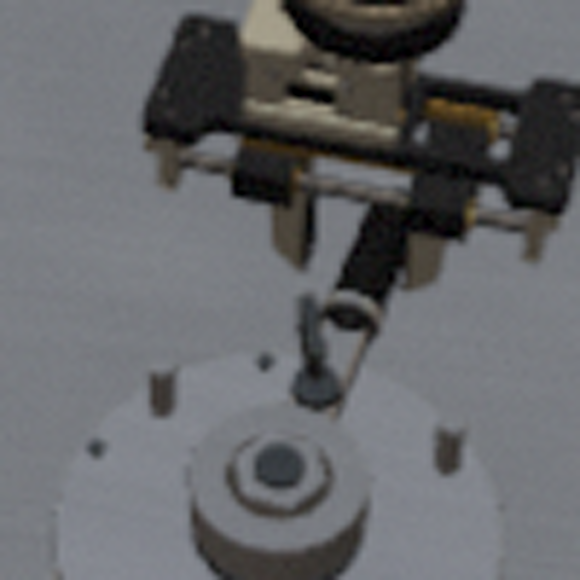

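The crop cut off the lug; looking lower.

```bash
python3 - <<'E'
from h import *
i=cv2.cvtColor(arm.get_image('scene'),cv2.COLOR_RGB2BGR); crop(i,225,190,325,250,6,'scene8.png')
E
```

```text
(no output)
```

View pics/scene8.png

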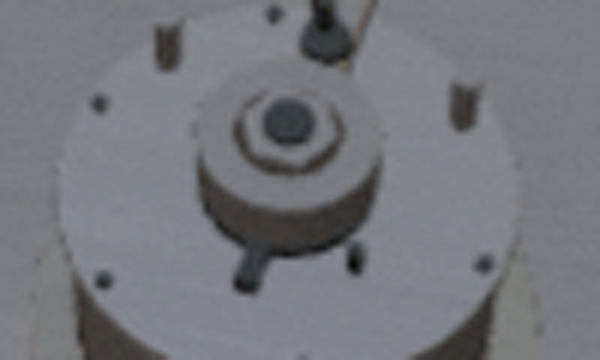

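```bash
python3 - <<'E'
from h import *
def S(u,v,z): return onz('scene',225+(u+.5)/6-.5,190+(v+.5)/6-.5,z)
c=np.array([.639,.0545])
for q,z in(((248,270),.129),((356,250),.131),((213,263),.129)):
    d=S(*q,z)[:2]-c;print(np.hypot(*d).round(4),np.arctan2(d[1],d[0]).round(3))
E
```

```text
0.0545 -0.191
0.0503 0.697
0.058 -0.446
```

Lug turned 0.26 rad so far, ≈ 0.71 left, so contact is expected at handle ≈ 3.66 (ratchet ≈ +0.63). That is inside the swing limit. Continuing.

```bash
python3 plan.py .07 6
```

```text
clock 8.55 phi 3.03 r 0.147 yawphi 3.024 z 0.1456 Ftan 2.79 F [-3.   3.1  1.2]
3.1 [-0.08 -1.03] 4.4
3.17 [-0.08 -2.05] 8.4
3.24 [-0.02 -3.08] 12.4
3.31 [ 0.12 -4.1 ] 16.4
3.38 [ 0.33 -5.11] 20.4
3.45 [ 0.6 -6.1] 24.4
```

```bash
python3 -m creep '[[[-0.1,-1,0,0,0,4.4,0],[-0.1,-2.1,0,0,0,8.4,0],[0,-3.1,0,0,0,12.4,0],[0.1,-4.1,0,0,0,16.4,0],[0.3,-5.1,0,0,0,20.4,0]]]'
python3 plan.py .04 5
python3 - <<'E'
from h import *
i=cv2.cvtColor(arm.get_image('scene'),cv2.COLOR_RGB2BGR); crop(i,225,190,325,250,6,'scene9.png')
E
```

```text
clock: 9.05
position: [0.496, 0.0211, 0.1455]
ee_rot: [-0.377, 3.118, 0.003]
force: [-0.6, 7.8, 0.8]
width: 0.497
clock 9.05 phi 3.371 r 0.1468 yawphi 3.382 z 0.1455 Ftan 7.71 F [-0.6  7.8  0.8]
3.411 [ 0.13 -0.57] 1.7
3.451 [ 0.3  -1.14] 4.0
3.491 [ 0.49 -1.69] 6.2
3.531 [ 0.7  -2.24] 8.5
3.571 [ 0.93 -2.78] 10.8
```

View pics/scene9.png

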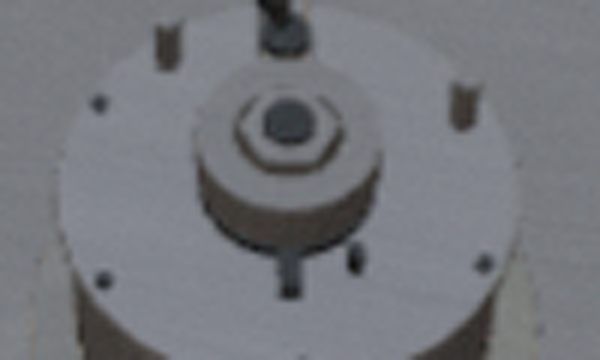

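Lug at (291,280), pin at (356,258), still apart. About 0.35 rad left.

```bash
python3 -m creep '[[[0.1,-0.6,0,0,0,1.7,0],[0.3,-1.1,0,0,0,4,0],[0.5,-1.7,0,0,0,6.2,0],[0.7,-2.2,0,0,0,8.5,0]]]'
python3 plan.py .02 6
python3 - <<'E'
from h import *
i=cv2.cvtColor(arm.get_image('scene'),cv2.COLOR_RGB2BGR); crop(i,225,190,325,250,6,'scene10.png')
E
```

```text
clock: 9.5
position: [0.5027, -0.001, 0.1454]
ee_rot: [-0.602, 3.083, 0.003]
force: [-3.7, 6.4, 3.6]
width: 0.504
clock 9.5 phi 3.528 r 0.1472 yawphi 3.528 z 0.1454 Ftan 7.31 F [-3.7  6.4  3.6]
3.548 [ 0.13 -0.26] 1.2
3.568 [ 0.25 -0.53] 2.3
3.588 [ 0.37 -0.8 ] 3.5
3.608 [ 0.5  -1.06] 4.6
3.628 [ 0.64 -1.32] 5.8
3.648 [ 0.78 -1.58] 6.9
```

View pics/scene10.png

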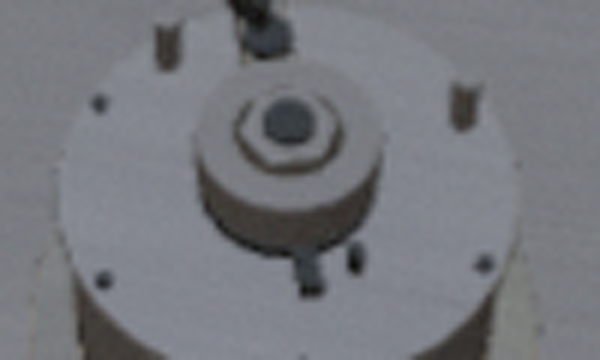

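Lug at (310,277), gap narrowing, roughly 0.2 rad left. Slower now.

```bash
python3 -m creep '[[[0.1,-0.3,0,0,0,1.2,0],[0.2,-0.5,0,0,0,2.3,0],[0.4,-0.8,0,0,0,3.5,0],[0.5,-1.1,0,0,0,4.6,0]]]'
python3 plan.py .012 6
python3 - <<'E'
from h import *
i=cv2.cvtColor(arm.get_image('scene'),cv2.COLOR_RGB2BGR); crop(i,225,190,325,250,6,'scene11.png')
E
```

```text
clock: 9.95
position: [0.5076, -0.0118, 0.1453]
ee_rot: [0.725, -3.057, -0.003]
force: [-3.1, 7.0, 3.9]
width: 0.504
clock 9.95 phi 3.609 r 0.1472 yawphi 3.607 z 0.1453 Ftan 7.63 F [-3.1  7.   3.9]
3.621 [ 0.1  -0.15] 0.8
3.633 [ 0.18 -0.3 ] 1.5
3.645 [ 0.27 -0.46] 2.2
3.657 [ 0.35 -0.61] 2.9
3.669 [ 0.44 -0.77] 3.5
3.681 [ 0.53 -0.92] 4.2
```

View pics/scene11.png

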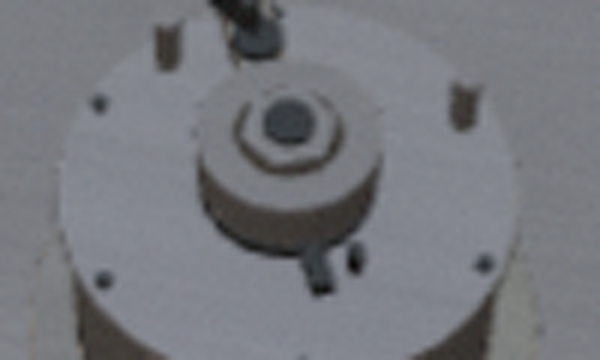

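Lug (320,272), still a small gap. I step ~2 mm per row and check the force each time.

```bash
python3 -m creep '[[[0.1,-0.15,0,0,0,0.8,0],[0.18,-0.3,0,0,0,1.5,0],[0.27,-0.46,0,0,0,2.2,0],[0.27,-0.46,0,0,0,2.2,0]]]'
python3 plan.py .012 1
python3 -m creep '[[[0.09,-0.15,0,0,0,0.7,0],[0.18,-0.3,0,0,0,1.4,0],[0.18,-0.3,0,0,0,1.4,0]]]'
python3 plan.py .012 4
```

```text
clock: 10.4
position: [0.5102, -0.0168, 0.1453]
ee_rot: [0.782, -3.042, -0.002]
force: [-3.4, 4.5, 3.8]
width: 0.499
clock 10.4 phi 3.647 r 0.1472 yawphi 3.645 z 0.1453 Ftan 5.59 F [-3.4  4.5  3.8]
3.659 [ 0.11 -0.14] 0.8
clock: 10.7
position: [0.5119, -0.0198, 0.1453]
ee_rot: [0.819, -3.032, -0.002]
force: [-3.5, 4.9, 4.3]
width: 0.503
clock 10.7 phi 3.671 r 0.1472 yawphi 3.669 z 0.1453 Ftan 6.04 F [-3.5  4.9  4.3]
3.683 [ 0.11 -0.14] 0.8
3.695 [ 0.2  -0.29] 1.5
3.707 [ 0.29 -0.44] 2.2
3.719 [ 0.39 -0.59] 2.8
```

```bash
python3 -m creep '[[[0.09,-0.15,0,0,0,0.7,0],[0.09,-0.15,0,0,0,0.7,0]]]'
python3 plan.py .012 1
python3 -m creep '[[[0.09,-0.15,0,0,0,0.7,0],[0.09,-0.15,0,0,0,0.7,0]]]'
python3 plan.py .012 2
python3 - <<'E'
from h import *
i=cv2.cvtColor(arm.get_image('scene'),cv2.COLOR_RGB2BGR); crop(i,225,150,325,250,5,'scene12.png')
E
```

```text
clock: 10.9
position: [0.5127, -0.0213, 0.1453]
ee_rot: [0.837, -3.027, -0.002]
force: [-3.5, 5.2, 4.0]
width: 0.498
clock 10.9 phi 3.682 r 0.1473 yawphi 3.681 z 0.1453 Ftan 6.29 F [-3.5  5.2  4. ]
3.694 [ 0.12 -0.14] 0.7
clock: 11.1
position: [0.5136, -0.0228, 0.1453]
ee_rot: [0.856, -3.022, -0.002]
force: [-3.4, 4.5, 4.4]
width: 0.499
clock 11.1 phi 3.694 r 0.1473 yawphi 3.694 z 0.1453 Ftan 5.63 F [-3.4  4.5  4.4]
3.706 [ 0.12 -0.14] 0.7
3.718 [ 0.21 -0.28] 1.4
```

View pics/scene12.png

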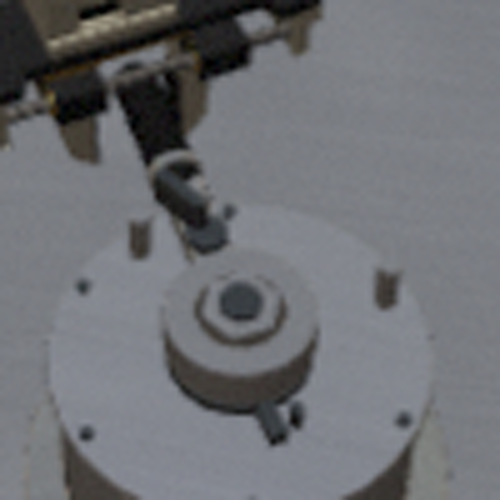

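Lug (275,425) nearly touches the pin (296,415), and the handle is still clear of the post. ~1 mm steps from here.

```bash
for i in 1; do python3 -m creep '[[[0.06,-0.08,0,0,0,0.4,0],[0.06,-0.08,0,0,0,0.4,0]]]'; python3 plan.py .01 0
python3 -m creep '[[[0.06,-0.08,0,0,0,0.4,0],[0.06,-0.08,0,0,0,0.4,0]]]'; python3 plan.py .01 0; python3 -m creep '[[[0.06,-0.08,0,0,0,0.4,0],[0.06,-0.08,0,0,0,0.4,0]]]'; python3 plan.py .01 0; done
```

```text
clock: 11.35
position: [0.5141, -0.0235, 0.1453]
ee_rot: [0.866, -3.019, -0.002]
force: [-4.4, 4.5, 4.8]
width: 0.501
clock 11.35 phi 3.7 r 0.1472 yawphi 3.7 z 0.1453 Ftan 6.15 F [-4.4  4.5  4.8]
clock: 11.55
position: [0.5147, -0.0243, 0.1453]
ee_rot: [0.877, -3.016, -0.002]
force: [-4.7, 5.8, 3.9]
width: 0.501
clock 11.55 phi 3.707 r 0.1472 yawphi 3.707 z 0.1453 Ftan 7.41 F [-4.7  5.8  3.9]
clock: 11.75
position: [0.5152, -0.0251, 0.1452]
ee_rot: [0.887, -3.013, -0.003]
force: [-4.7, 5.1, 5.3]
width: 0.504
clock 11.75 phi 3.713 r 0.1472 yawphi 3.714 z 0.1452 Ftan 6.8 F [-4.7  5.1  5.3]
```

```bash
python3 -m creep '[[[0.03,-0.04,0,0,0,0.2,0],[0.03,-0.04,0,0,0,0.2,0]]]'; python3 plan.py .01 0
python3 -m creep '[[[0.03,-0.04,0,0,0,0.2,0],[0.03,-0.04,0,0,0,0.2,0]]]'; python3 plan.py .01 0; python3 -m creep '[[[0.03,-0.04,0,0,0,0.2,0],[0.03,-0.04,0,0,0,0.2,0]]]'; python3 plan.py .01 0
```

```text
clock: 11.95
position: [0.5155, -0.0255, 0.1452]
ee_rot: [0.892, -3.011, -0.003]
force: [-4.6, 4.2, 4.2]
width: 0.5
clock 11.95 phi 3.716 r 0.1472 yawphi 3.718 z 0.1452 Ftan 6.05 F [-4.6  4.2  4.2]
clock: 12.15
position: [0.5157, -0.0259, 0.1452]
ee_rot: [0.897, -3.009, -0.003]
force: [-6.0, 5.1, 4.3]
width: 0.501
clock 12.15 phi 3.719 r 0.1472 yawphi 3.721 z 0.1452 Ftan 7.52 F [-6.   5.1  4.3]
clock: 12.35
position: [0.516, -0.0263, 0.1452]
ee_rot: [0.903, -3.008, -0.003]
force: [-3.9, 5.1, 4.1]
width: 0.499
clock 12.35 phi 3.723 r 0.1472 yawphi 3.725 z 0.1452 Ftan 6.44 F [-3.9  5.1  4.1]
```

```bash
python3 - <<'E'
from h import *
i=cv2.cvtColor(arm.get_image('scene'),cv2.COLOR_RGB2BGR); crop(i,265,220,305,250,15,'scene13.png')
E
```

View pics/scene13.png

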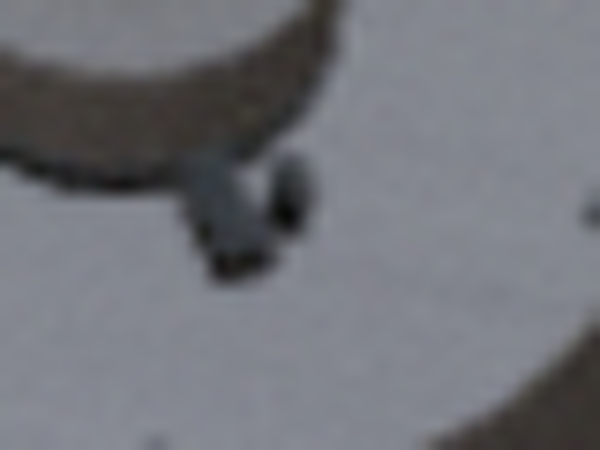

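A gap of about a pixel (≈2 mm at the lug, ≈5 mm at the grip) is left. ~0.8 mm steps.

```bash
python3 -m creep '[[[0.04,-0.06,0,0,0,0.3,0],[0.04,-0.06,0,0,0,0.3,0]]]'; python3 plan.py .01 0
python3 -m creep '[[[0.04,-0.06,0,0,0,0.3,0],[0.04,-0.06,0,0,0,0.3,0]]]'; python3 plan.py .01 0; python3 -m creep '[[[0.04,-0.06,0,0,0,0.3,0],[0.04,-0.06,0,0,0,0.3,0]]]'; python3 plan.py .01 0
```

```text
clock: 12.6
position: [0.5164, -0.027, 0.1452]
ee_rot: [0.91, -3.006, -0.003]
force: [-4.9, 4.7, 4.0]
width: 0.499
clock 12.6 phi 3.728 r 0.1472 yawphi 3.73 z 0.1452 Ftan 6.63 F [-4.9  4.7  4. ]
clock: 12.8
position: [0.5168, -0.0276, 0.1452]
ee_rot: [0.919, -3.003, -0.003]
force: [-5.6, 5.1, 4.2]
width: 0.498
clock 12.8 phi 3.733 r 0.1472 yawphi 3.735 z 0.1452 Ftan 7.36 F [-5.6  5.1  4.2]
clock: 13.0
position: [0.5172, -0.0281, 0.1452]
ee_rot: [0.926, -3.001, -0.003]
force: [-4.6, 4.6, 5.6]
width: 0.499
clock 13.0 phi 3.738 r 0.1472 yawphi 3.74 z 0.1452 Ftan 6.41 F [-4.6  4.6  5.6]
```

```bash
python3 -m creep '[[[0.04,-0.05,0,0,0,0.3,0],[0.04,-0.05,0,0,0,0.3,0]]]'; python3 plan.py .01 0
python3 -m creep '[[[0.04,-0.05,0,0,0,0.3,0],[0.04,-0.05,0,0,0,0.3,0]]]'; python3 plan.py .01 0; python3 -m creep '[[[0.04,-0.05,0,0,0,0.3,0],[0.04,-0.05,0,0,0,0.3,0]]]'; python3 plan.py .01 0
```

```text
clock: 13.2
position: [0.5175, -0.0287, 0.1452]
ee_rot: [0.934, -2.998, -0.003]
force: [-4.5, 5.3, 4.8]
width: 0.502
clock 13.2 phi 3.742 r 0.1472 yawphi 3.746 z 0.1452 Ftan 6.91 F [-4.5  5.3  4.8]
clock: 13.4
position: [0.5179, -0.0292, 0.1452]
ee_rot: [0.942, -2.996, -0.003]
force: [-5.8, 4.9, 3.8]
width: 0.5
clock 13.4 phi 3.746 r 0.1472 yawphi 3.751 z 0.1452 Ftan 7.32 F [-5.8  4.9  3.8]
clock: 13.6
position: [0.5183, -0.0297, 0.1452]
ee_rot: [0.95, -2.993, -0.003]
force: [-5.3, 4.3, 4.1]
width: 0.499
clock 13.6 phi 3.751 r 0.1472 yawphi 3.756 z 0.1452 Ftan 6.51 F [-5.3  4.3  4.1]
```

```bash
python3 -m creep '[[[0.04,-0.05,0,0,0,0.3,0],[0.04,-0.05,0,0,0,0.3,0]]]'; python3 plan.py .01 0
python3 -m creep '[[[0.04,-0.05,0,0,0,0.2,0],[0.04,-0.05,0,0,0,0.2,0]]]'; python3 plan.py .01 0; python3 - <<'E'
from h import *
i=cv2.cvtColor(arm.get_image('scene'),cv2.COLOR_RGB2BGR); crop(i,265,220,305,250,15,'scene14.png');crop(i,225,150,325,250,5,'scene14b.png')
E
```

```text
clock: 13.8
position: [0.5187, -0.0302, 0.1452]
ee_rot: [0.958, -2.991, -0.003]
force: [-4.9, 4.8, 4.6]
width: 0.494
clock 13.8 phi 3.755 r 0.1471 yawphi 3.761 z 0.1452 Ftan 6.76 F [-4.9  4.8  4.6]
clock: 14.0
position: [0.5191, -0.0307, 0.1452]
ee_rot: [0.963, -2.989, -0.003]
force: [-4.8, 3.4, 3.8]
width: 0.502
clock 14.0 phi 3.759 r 0.1471 yawphi 3.765 z 0.1452 Ftan 5.59 F [-4.8  3.4  3.8]
```

View pics/scene14.png

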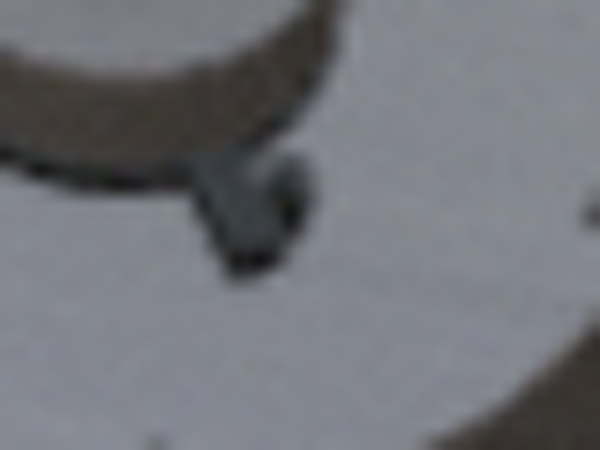

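View pics/scene14b.png

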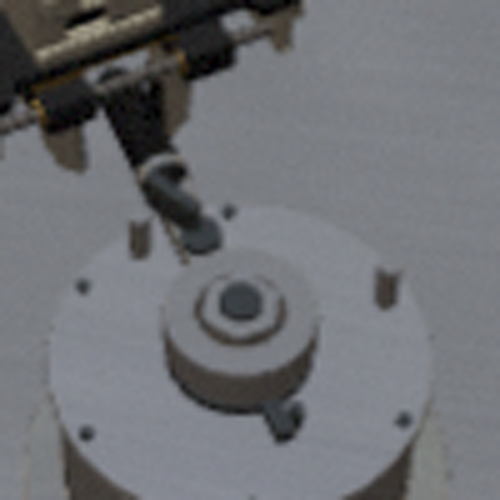

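Lug and pin now appear to be touching or nearly so. Fine 0.4–0.5 mm steps.

```bash
python3 -m creep '[[[0.03,-0.04,0,0,0,0.2,0],[0.03,-0.04,0,0,0,0.2,0]]]'; python3 plan.py .01 0
python3 -m creep '[[[0.03,-0.04,0,0,0,0.2,0],[0.03,-0.04,0,0,0,0.2,0]]]'; python3 plan.py .01 0; python3 -m creep '[[[0.03,-0.04,0,0,0,0.2,0],[0.03,-0.04,0,0,0,0.2,0]]]'; python3 plan.py .01 0
```

```text
clock: 14.25
position: [0.5193, -0.0311, 0.1451]
ee_rot: [0.968, -2.987, -0.003]
force: [-5.1, 5.4, 4.2]
width: 0.497
clock 14.25 phi 3.762 r 0.1471 yawphi 3.768 z 0.1451 Ftan 7.32 F [-5.1  5.4  4.2]
clock: 14.45
position: [0.5196, -0.0315, 0.1452]
ee_rot: [0.973, -2.986, -0.003]
force: [-4.9, 4.5, 4.2]
width: 0.502
clock 14.45 phi 3.766 r 0.1471 yawphi 3.772 z 0.1452 Ftan 6.51 F [-4.9  4.5  4.2]
clock: 14.65
position: [0.5199, -0.0318, 0.1451]
ee_rot: [0.978, -2.984, -0.003]
force: [-5.3, 5.3, 5.0]
width: 0.502
clock 14.65 phi 3.769 r 0.1471 yawphi 3.775 z 0.1451 Ftan 7.37 F [-5.3  5.3  5. ]
```

```bash
python3 -m creep '[[[0.03,-0.04,0,0,0,0.2,0],[0.03,-0.04,0,0,0,0.2,0]]]'; python3 plan.py .01 0
python3 -m creep '[[[0.03,-0.04,0,0,0,0.2,0],[0.03,-0.04,0,0,0,0.2,0]]]'; python3 plan.py .01 0; python3 -m creep '[[[0.03,-0.04,0,0,0,0.2,0],[0.03,-0.04,0,0,0,0.2,0]]]'; python3 plan.py .01 0;python3 -m creep '[[[0.03,-0.04,0,0,0,0.2,0],[0.03,-0.04,0,0,0,0.2,0]]]'; python3 plan.py .01 0
```

```text
clock: 14.85
position: [0.5201, -0.0321, 0.1451]
ee_rot: [0.984, -2.982, -0.003]
force: [-6.9, 5.4, 3.5]
width: 0.503
clock 14.85 phi 3.771 r 0.1471 yawphi 3.779 z 0.1451 Ftan 8.42 F [-6.9  5.4  3.5]
clock: 15.05
position: [0.5204, -0.0325, 0.1451]
ee_rot: [0.989, -2.98, -0.003]
force: [-5.6, 6.1, 5.5]
width: 0.501
clock 15.05 phi 3.774 r 0.1471 yawphi 3.782 z 0.1451 Ftan 8.22 F [-5.6  6.1  5.5]
clock: 15.25
position: [0.5206, -0.0328, 0.1451]
ee_rot: [0.994, -2.978, -0.003]
force: [-5.6, 6.1, 4.7]
width: 0.502
clock 15.25 phi 3.777 r 0.1471 yawphi 3.786 z 0.1451 Ftan 8.2 F [-5.6  6.1  4.7]
clock: 15.45
position: [0.5209, -0.0331, 0.1451]
ee_rot: [0.999, -2.977, -0.004]
force: [-5.7, 6.5, 5.6]
width: 0.499
clock 15.45 phi 3.78 r 0.147 yawphi 3.789 z 0.1451 Ftan 8.61 F [-5.7  6.5  5.6]
```

Force is rising off the running level (≈6.8 to 8.6 N), suggesting contact. Continuing.

```bash
python3 -m creep '[[[0.05,-0.07,0,0,0,0.2,0],[0.05,-0.07,0,0,0,0.2,0]]]'; python3 plan.py .01 0
python3 -m creep '[[[0.05,-0.07,0,0,0,0.2,0],[0.05,-0.07,0,0,0,0.2,0]]]'; python3 plan.py .01 0; python3 - <<'E'
from h import *
i=cv2.cvtColor(arm.get_image('scene'),cv2.COLOR_RGB2BGR); crop(i,265,220,305,250,15,'scene15.png');crop(i,225,150,325,250,5,'scene15b.png')
E
```

```text
clock: 15.65
position: [0.5213, -0.0338, 0.1451]
ee_rot: [1.005, -2.975, -0.004]
force: [-6.7, 6.0, 4.6]
width: 0.499
clock 15.65 phi 3.785 r 0.1471 yawphi 3.793 z 0.1451 Ftan 8.79 F [-6.7  6.   4.6]
clock: 15.85
position: [0.5217, -0.0343, 0.1451]
ee_rot: [1.01, -2.973, -0.004]
force: [-6.6, 6.1, 5.8]
width: 0.502
clock 15.85 phi 3.79 r 0.1471 yawphi 3.797 z 0.1451 Ftan 8.88 F [-6.6  6.1  5.8]
```

View pics/scene15b.png

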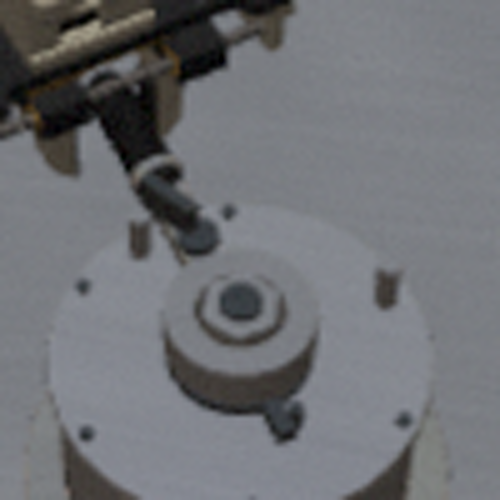

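View pics/scene15.png

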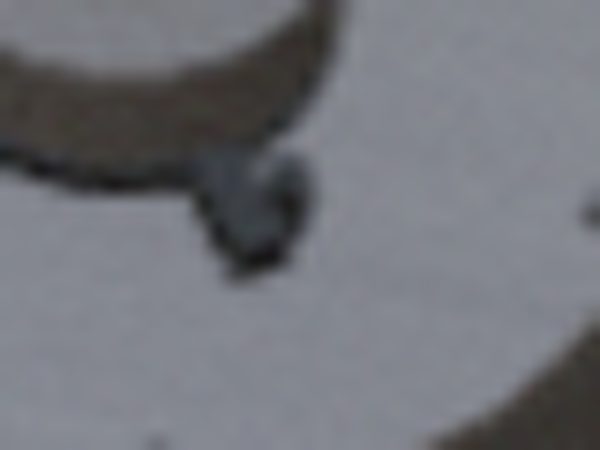

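```bash
python3 -m creep '[[[0.05,-0.07,0,0,0,0.2,0],[0.05,-0.07,0,0,0,0.2,0]]]'; python3 plan.py .01 0
python3 -m creep '[[[0.05,-0.07,0,0,0,0.2,0],[0.05,-0.07,0,0,0,0.2,0]]]'; python3 plan.py .01 0; python3 -m creep '[[[0.05,-0.06,0,0,0,0.2,0],[0.05,-0.06,0,0,0,0.2,0]]]'; python3 plan.py .01 0
```

```text
clock: 16.1
position: [0.5221, -0.035, 0.1451]
ee_rot: [1.015, -2.971, -0.004]
force: [-7.4, 7.1, 6.5]
width: 0.498
clock 16.1 phi 3.795 r 0.1472 yawphi 3.8 z 0.1451 Ftan 10.15 F [-7.4  7.1  6.5]
clock: 16.3
position: [0.5225, -0.0355, 0.1451]
ee_rot: [1.021, -2.969, -0.005]
force: [-8.0, 7.4, 7.4]
width: 0.498
clock 16.3 phi 3.8 r 0.1472 yawphi 3.804 z 0.1451 Ftan 10.75 F [-8.   7.4  7.4]
clock: 16.5
position: [0.5229, -0.036, 0.1451]
ee_rot: [1.026, -2.967, -0.005]
force: [-7.6, 7.7, 6.7]
width: 0.496
clock 16.5 phi 3.804 r 0.1472 yawphi 3.807 z 0.1451 Ftan 10.74 F [-7.6  7.7  6.7]
```

Force ramps gently (~0.7 N per mm). Keep going, no more turning.

```bash
python3 -m creep '[[[0.06,-0.08,0,0,0,0,0],[0.06,-0.08,0,0,0,0,0]]]'; python3 plan.py .01 0
python3 -m creep '[[[0.06,-0.08,0,0,0,0,0],[0.06,-0.08,0,0,0,0,0]]]'; python3 plan.py .01 0; python3 -m creep '[[[0.05,-0.06,0,0,0,0,0],[0.05,-0.06,0,0,0,0,0]]]'; python3 plan.py .01 0
```

```text
clock: 16.7
position: [0.5233, -0.0368, 0.1451]
ee_rot: [1.025, -2.967, -0.005]
force: [-9.4, 7.4, 8.1]
width: 0.504
clock 16.7 phi 3.81 r 0.1474 yawphi 3.807 z 0.1451 Ftan 11.63 F [-9.4  7.4  8.1]
clock: 16.9
position: [0.5238, -0.0375, 0.145]
ee_rot: [1.025, -2.966, -0.006]
force: [-9.0, 8.3, 7.9]
width: 0.501
clock 16.9 phi 3.815 r 0.1474 yawphi 3.807 z 0.145 Ftan 12.16 F [-9.   8.3  7.9]
clock: 17.1
position: [0.5241, -0.038, 0.145]
ee_rot: [1.025, -2.966, -0.006]
force: [-9.2, 8.1, 8.4]
width: 0.5
clock 17.1 phi 3.819 r 0.1475 yawphi 3.807 z 0.145 Ftan 12.08 F [-9.2  8.1  8.4]
```

```bash
python3 - <<'E'
from h import *
i=cv2.cvtColor(arm.get_image('scene'),cv2.COLOR_RGB2BGR); cv2.imwrite('pics/scene16f.png',i);crop(i,265,220,305,250,15,'scene16.png');crop(i,230,155,290,215,9,'scene16b.png')
i=cv2.cvtColor(arm.get_image('top'),cv2.COLOR_RGB2BGR); crop(i,190,125,290,250,4.8,'top16.png')
E
python3 plan.py .01 0
```

```text
clock 17.2 phi 3.819 r 0.1475 yawphi 3.807 z 0.145 Ftan 12.58 F [-9.7  8.3  7.7]
```

View pics/scene16b.png

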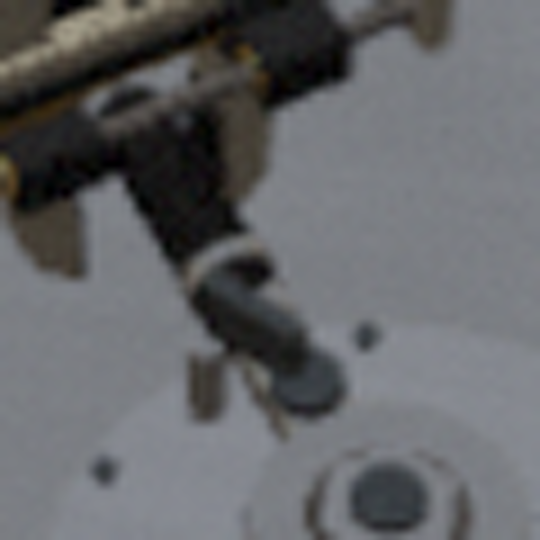

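View pics/scene16.png

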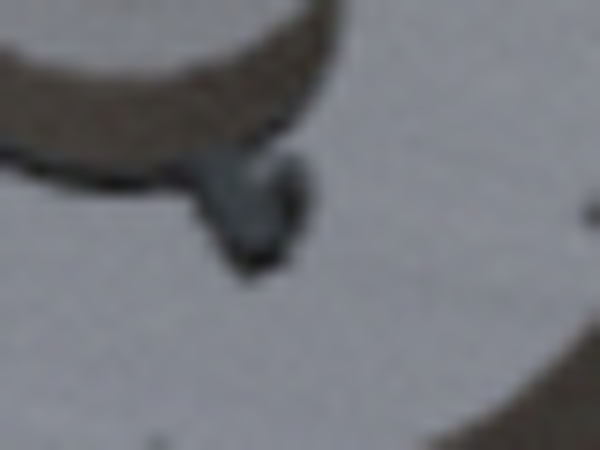

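View pics/top16.png

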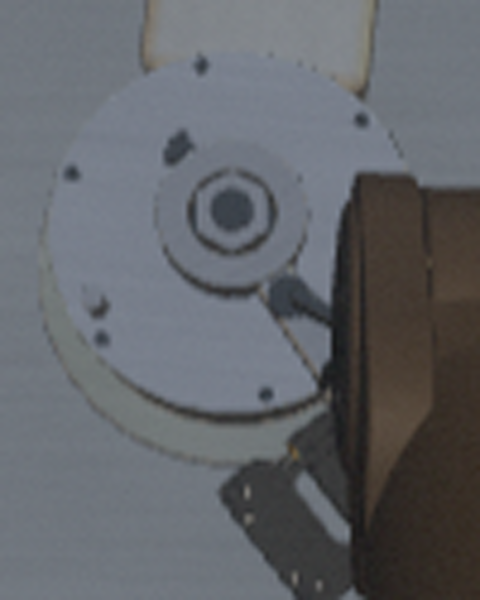

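Top view: lug (185,145) and pin (172,156) have merged into one blob, so they touch. I compare the handle angle with the post limit.

```bash
python3 - <<'E'
from h import *
def T(u,v,z): return onz('top',190+(u+.5)/4.8-.5,125+(v+.5)/4.8-.5,z)
def S(u,v,z): return onz('scene',230+(u+.5)/9-.5,155+(v+.5)/9-.5,z)
n=T(232,210,.16)[:2];ns=S(388,498,.16)[:2]
for a,o in((T(287,295,.178),n),(S(308,382,.178),ns),(S(232,258,.157),ns)):
    d=a[:2]-o;print(np.hypot(*d),np.arctan2(d[1],d[0])%6.2832)
E
```

```text
0.05474237587541698 3.682902125431451
0.03435793585776187 3.985032327430376
0.09908712050070768 3.751593425019203
```

Estimates are 3.68–3.75 (ratchet ≈ 0.65–0.71), with the neck still visibly clear of the post. Leaning on to ~15 N.

```bash
python3 -m creep '[[[0.06,-0.08,0,0,0,0,0],[0.06,-0.08,0,0,0,0,0]]]'; python3 plan.py .01 0
python3 -m creep '[[[0.06,-0.08,0,0,0,0,0],[0.06,-0.08,0,0,0,0,0]]]'; python3 plan.py .01 0; python3 -m creep '[[[0.06,-0.08,0,0,0,0,0],[0.06,-0.08,0,0,0,0,0]]]'; python3 plan.py .01 0
```

```text
clock: 17.4
position: [0.5245, -0.0387, 0.145]
ee_rot: [1.025, -2.966, -0.006]
force: [-10.7, 9.8, 8.6]
width: 0.499
clock 17.4 phi 3.825 r 0.1476 yawphi 3.807 z 0.145 Ftan 14.37 F [-10.7   9.8   8.6]
clock: 17.6
position: [0.525, -0.0394, 0.1449]
ee_rot: [1.026, -2.965, -0.006]
force: [-9.6, 8.6, 8.7]
width: 0.5
clock 17.6 phi 3.831 r 0.1477 yawphi 3.808 z 0.1449 Ftan 12.73 F [-9.6  8.6  8.7]
clock: 17.8
position: [0.5254, -0.0401, 0.1449]
ee_rot: [1.026, -2.965, -0.007]
force: [-11.3, 9.0, 8.8]
width: 0.502
clock 17.8 phi 3.836 r 0.1478 yawphi 3.808 z 0.1449 Ftan 14.21 F [-11.3   9.    8.8]
```

```bash
for k in 1 2 3 4; do python3 -m creep '[[[0,0,0,0,0,0,0]]]' >/dev/null; python3 plan.py .01 0; done
```

```text
clock 17.9 phi 3.836 r 0.1478 yawphi 3.808 z 0.1449 Ftan 14.37 F [-11.    9.6   8.8]
clock 18.0 phi 3.836 r 0.1478 yawphi 3.808 z 0.1449 Ftan 13.95 F [-10.8   9.1   9.5]
clock 18.1 phi 3.836 r 0.1478 yawphi 3.808 z 0.1449 Ftan 14.85 F [-11.8   9.5   9.6]
clock 18.2 phi 3.836 r 0.1478 yawphi 3.808 z 0.1449 Ftan 14.89 F [-11.2  10.    9.5]
```

Mean 14.5 N. One small step more, and hold.

```bash
python3 -m creep '[[[0.06,-0.08,0,0,0,0,0],[0.06,-0.08,0,0,0,0,0]]]' >/dev/null;python3 plan.py .01 0;  for k in 1 2 3 4 5; do python3 -m creep '[[[0,0,0,0,0,0,0]]]' >/dev/null; python3 plan.py .01 0; done
```

```text
clock 18.4 phi 3.842 r 0.1479 yawphi 3.808 z 0.1448 Ftan 15.54 F [-11.7  10.5   8.1]
clock 18.5 phi 3.842 r 0.1479 yawphi 3.808 z 0.1448 Ftan 14.32 F [-11.1   9.4   8.5]
clock 18.6 phi 3.841 r 0.1479 yawphi 3.808 z 0.1448 Ftan 14.68 F [-11.2   9.7   9.1]
clock 18.7 phi 3.842 r 0.1478 yawphi 3.808 z 0.1448 Ftan 14.5 F [-11.4   9.4   7.8]
clock 18.8 phi 3.841 r 0.1479 yawphi 3.808 z 0.1448 Ftan 14.88 F [-11.9   9.4   9.3]
clock 18.9 phi 3.842 r 0.1479 yawphi 3.808 z 0.1448 Ftan 13.87 F [-10.9   8.9   9.1]
```

```bash
python3 - <<'E'
from h import *
i=cv2.cvtColor(arm.get_image('scene'),cv2.COLOR_RGB2BGR); cv2.imwrite('pics/scene17f.png',i);a=cv2.imread('pics/scene16f.png')
z=lambda q:cv2.resize(q[150:240,220:305],None,fx=4.6,fy=4.6,interpolation=cv2.INTER_CUBIC)
cv2.imwrite('pics/cmp17.png',np.hstack([z(a),z(i)]))
print(arm.observe()['ft_torque'])
E
```

```text
[2.24365585 2.60290221 0.01104244]
```

View pics/cmp17.png

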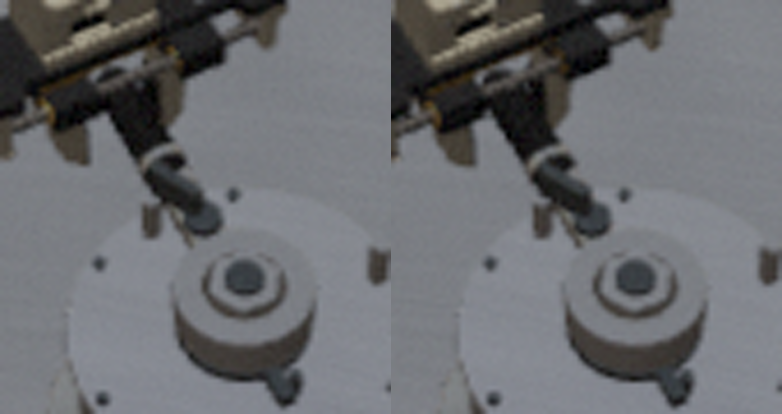

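```bash
python3 - <<'E'
from h import *
a=cv2.cvtColor(cv2.imread('pics/scene16f.png'),cv2.COLOR_BGR2GRAY).astype(np.float32);b=cv2.cvtColor(cv2.imread('pics/scene17f.png'),cv2.COLOR_BGR2GRAY).astype(np.float32)
for nm,(x0,y0,x1,y1) in dict(lug=(277,229,288,239),lugpin=(276,226,292,242),nut=(262,200,284,222),pivot=(257,190,272,204),lever=(248,182,270,206),post=(248,190,258,206),ring=(262,204,290,232)).items():
    print(nm,[round(v,2) for v in cv2.phaseCorrelate(a[y0:y1,x0:x1].copy(),b[y0:y1,x0:x1].copy())[0]],'absdiff',np.abs(a-b)[y0:y1,x0:x1].mean().round(1))
E
```

```text
lug [0.08, -0.01] absdiff 2.6
lugpin [-0.06, -0.15] absdiff 2.0
nut [0.06, -0.07] absdiff 1.6
pivot [-0.01, 0.33] absdiff 6.8
lever [-0.44, 0.17] absdiff 6.8
post [-0.07, 0.27] absdiff 4.7
ring [0.0, -0.03] absdiff 1.6
```

The nut, ring and lug stayed still (<0.1 px) while the handle moved slightly. So the nut is blocked by the pin and the load goes through the pawl. One more 1 mm for margin, hold, then ease off.

```bash
python3 -m creep '[[[0.06,-0.08,0,0,0,0,0],[0.06,-0.08,0,0,0,0,0]]]' >/dev/null;python3 plan.py .01 0;  for k in 1 2 3 4 5; do python3 -m creep '[[[0,0,0,0,0,0,0]]]' >/dev/null; python3 plan.py .01 0; done
```

```text
clock 19.15 phi 3.847 r 0.148 yawphi 3.808 z 0.1448 Ftan 14.59 F [-12.2   8.8   9.3]
clock 19.25 phi 3.847 r 0.148 yawphi 3.808 z 0.1448 Ftan 14.53 F [-11.9   9.   10.3]
clock 19.35 phi 3.847 r 0.148 yawphi 3.808 z 0.1448 Ftan 15.69 F [-12.4  10.1   8.8]
clock 19.45 phi 3.847 r 0.148 yawphi 3.808 z 0.1448 Ftan 14.95 F [-11.8   9.6   9.7]
clock 19.55 phi 3.847 r 0.148 yawphi 3.808 z 0.1448 Ftan 15.26 F [-11.6  10.1   8.6]
clock 19.65 phi 3.847 r 0.148 yawphi 3.808 z 0.1448 Ftan 15.4 F [-12.4   9.6   9.5]
```

Mean 15.1 N held for about 0.6 s. Easing off, opening and rising.

```bash
python3 -m creep '[[[-0.2,0.25,0,0,0,0,0],[-0.4,0.5,0,0,0,0,0],[-0.6,0.75,0,0,0,0,0],[-0.8,1,0,0,0,0,0],[-1,1.2,0,0,0,0,0]]]'; python3 plan.py .01 0
python3 -m creep '[[[0,0,0,0,0,0,0.4],[0,0,0,0,0,0,0.4],[0,0,0,0,0,0,0.4]]]';python3 plan.py .01 0
python3 -m creep '[[[0,0,2,0,0,0,0.4],[0,0,4,0,0,0,0.4],[0,0,7,0,0,0,0.4],[0,0,10,0,0,0,0.4]]]'
python3 -m creep '[[[-3,3,0,0,0,0,0.4],[-6,7,0,0,0,0,0.4],[-9,11,0,0,0,0,0.4],[-12,15,0,0,0,0,0.4],[-15,19,0,0,0,0,0.4]]]'
python3 -m creep '[[[0,4,0,0,0,0,0.4],[0,8,0,0,0,0,0.4],[0,12,0,0,0,0,0.4],[0,12,0,0,0,0,0.4]]]'
python3 - <<'E'
from h import *
for n,b in(('top',(190,125,290,250)),('scene',(225,150,325,250))):
    i=cv2.cvtColor(arm.get_image(n),cv2.COLOR_RGB2BGR); cv2.imwrite(f'pics/{n}18f.png',i);crop(i,*b,4.8,n+'18.png')
E
```

```text
clock: 20.15
position: [0.5199, -0.032, 0.1452]
ee_rot: [-1.025, 2.968, -0.001]
force: [0.3, 1.8, 0.1]
width: 0.5
clock 20.15 phi 3.77 r 0.1472 yawphi 3.807 z 0.1452 Ftan 1.27 F [0.3 1.8 0.1]
clock: 20.45
position: [0.5198, -0.033, 0.1448]
ee_rot: [-1.024, 2.97, -0.001]
force: [-0.0, -0.0, 0.5]
width: 0.684
clock 20.45 phi 3.775 r 0.1479 yawphi 3.806 z 0.1448 Ftan 0.01 F [-0.  -0.   0.5]
clock: 20.85
position: [0.5193, -0.0329, 0.2456]
ee_rot: [1.024, -2.969, 0.0]
force: [0.9, -0.6, -0.2]
width: 0.699
clock: 21.35
position: [0.3685, 0.1585, 0.245]
ee_rot: [-1.024, 2.969, -0.0]
force: [-0.2, 1.9, -0.4]
width: 0.7
clock: 21.75
position: [0.369, 0.2828, 0.245]
ee_rot: [-1.033, 2.965, 0.004]
force: [1.4, -0.7, -0.2]
width: 0.698
```

View pics/top18.png

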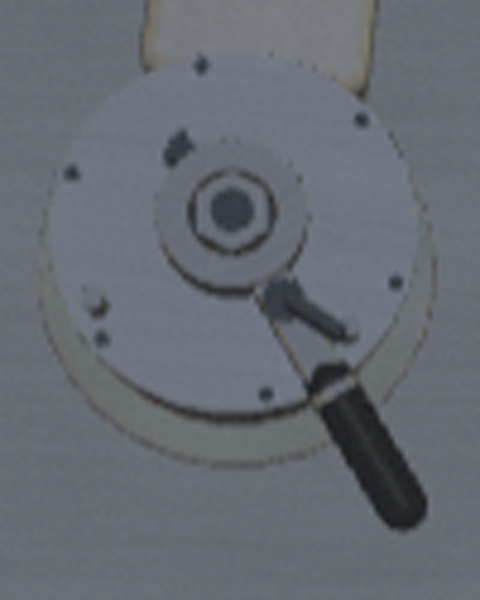

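View pics/scene18.png

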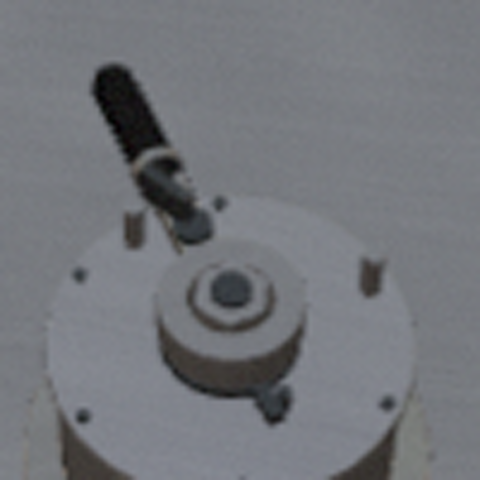

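View pics/top18f.png

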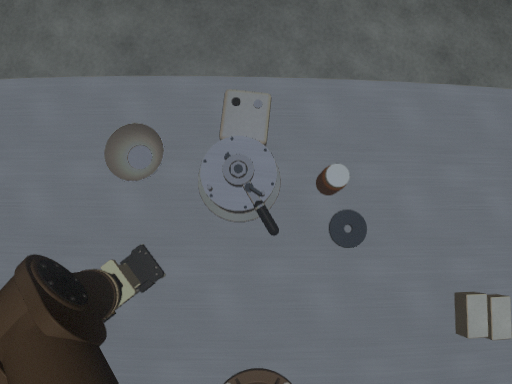

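Handle released at top (268,217), lever over to the -y side, lug at the pin, bystanders at their first pixel positions. Final numeric check.

```bash
python3 - <<'E'
from h import *
def T(u,v,z): return onz('top',190+(u+.5)/4.8-.5,125+(v+.5)/4.8-.5,z)
n=T(232,210,.16)[:2]
for nm,a in(('gripend',T(405,513,.144)),('gripstart',T(330,380,.15)),('lug',T(185,143,.129)),('pin0',T(172,155,.131))):
    d=a[:2]-n;print(nm,np.hypot(*d).round(4),(np.arctan2(d[1],d[0])%6.2832).round(3))
d=T(349,328,.178)-T(285,298,.178);print('lever dir',np.arctan2(d[1],d[0])%6.2832)
A=cv2.imread('pics/top0.png').astype(float);B=cv2.imread('pics/top18f.png').astype(float)
for nm,(x,y,r) in dict(bowl=(134,152,35),jar=(335,178,22),disc=(348,229,24)).items(): print(nm,np.abs(A-B)[y-r:y+r,x-r:x+r].mean().round(2))
print(arm.observe()['dq'].round(3))
E
```

```text
gripend 0.1767 3.671
gripstart 0.0995 3.676
lug 0.0506 0.544
pin0 0.0488 0.738
lever dir 4.278171961429157
bowl 3.21
jar 3.39
disc 2.9
[ 0.027 -0.017  0.026  0.028  0.003  0.005  0.007]
```

```bash
python3 -m creep '[[[0,0,0,0,0,0,0.4],[0,0,0,0,0,0,0.4],[0,0,0,0,0,0,0.4]]]'; python3 -c "
from cell import arm
print(arm.sign_off())"
```

```text
clock: 22.15
position: [0.3699, 0.2766, 0.2448]
ee_rot: [-1.023, 2.97, -0.0]
force: [-0.2, 0.2, 0.7]
width: 0.701
the job is handed in; nothing more can be done
None
```

The mill is opened up and the job was handed in at 22.2 s of the 72 s allowed; signing off gave no verdict.

**What I did:** I flipped the thumb lever over to the loosening side with an open jaw. I then swung the handle back to the +y post and drove one counter-clockwise stroke until the lug met the pin. There I leaned on the grip at a mean of about 15 N for roughly 0.6 s (highest reading 15.7 N), then let go and moved clear.

**Last checks:**
- **Lug and pin:** they measured 0.19 rad apart against 0.18 at contact, so about 9–10 mm between centres.
- **Lever:** still on the loosening side. My two readings were +0.49 and +0.60 rad, both above the 0.45 stop, so they are rough because of the viewing angle.
- **Handle:** it rests at ratchet about +0.64 rad, short of the post at 0.75.
- **Bystanders:** the bowl, jar and disc show no visible change from the first picture.
- **Tool force:** about zero in the last readings.

**Not fully settled:**
- While leaning, the force built softly and came with about 9 N vertically. The nut stayed still while the handle gave slightly, so I read it as springiness in the wrench against the pin.
- I could not measure the pawl or pin forces directly.
- Handle angle estimates under load ran from 3.68 to 3.78 rad. The top of that range is close to the post limit of 3.79, but the force never jumped as it would on hitting the post.

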